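Find the filler cap's thread hand and hold the cap over a drip cup

ROBOT

A 6-joint arm with a two-finger parallel gripper is mounted at the origin on the work surface. World frame = base frame: x ahead of the robot, y to its left, z up, the work surface at z = 0. Lengths are in m, angles in rad, forces in N, time in s.
With the tool pointing down it reaches from about 0.375 to 0.9 m from the base axis. Payload 3.1 kg.
Tool frame: the origin (TCP) lies at the very end of the fingers, on their centre line; the grasp point (between the pads) lies 19 mm behind it; z points along the fingers, y is the direction in which the jaws open and shut (so a half turn about z gives the same grasp; the last joint's range is limited). The gripper opens to 87 mm and grips with 3 to 60 N. Pads are 19 mm wide; open, the fingers measure 117 mm over their backs; the gripper's body (75 mm by 190 mm) begins 51 mm behind the grasp point.
Start: joints at [-1.407, 0.527, 1.433, -0, 1.181, -0.178], TCP at [0.21, -0.589, 0.223] pointing down, gripper open.
Joint ranges: [-3.08, 3.08], [-0.75, 2.2], [0.22, 2.44], [-1.43, 4.57], [0, 2.65], [-2.85, 2.85]. Speed limits (rad/s): [2.79, 2.79, 3.14, 3.14, 3.14, 3.14].

INTERFACE

Orientations are given as a unit quaternion [x, y, z, w].
In Python, from rig import robot gives the robot as it stands. The module is installed in compiled form; this text tells all that it offers.
- The arm moves only by the tool carry_out, never from a script. Its argument "series" is a list of rows, each a list of 7 numbers: the shift along the tool's x, y, z in mm, then the turn, a rotation vector about the tool's x, y, z in degrees, then the gripper command: -1 is shut, 1 is fully open, values between are in proportion. In form: [[tx, ty, tz, rx, ry, rz, claw], ...]. A call has 1 to 8 rows; each row is the pose to reach, as a shift and turn from the pose measured when the call began, along the tool's axes at that moment; what a row does not reach only later rows make up. A row lasts 1/8 s, in which the tool goes at most 62.5 mm and 10.7 degrees, less where a joint would pass 70% of its speed; a pose out of reach is approached as far as the arm can. A call with a gripper value outside its range is refused whole. The fingers move at their own pace and stop on an object; "force" is the grip in N (left out, the last holds). Time passes only in rows, so rows that repeat a pose let the fingers close. It gives the time, the measured TCP pose, the force and the opening at its end, in the units of the state.
- robot.get_obs(): the state, without advancing time (a new reading comes with each control period).
- robot.camera(name): name is "scene" or "side" or "wrist"; returns a dict with "pixels" (400x640x3 uint8, red, green, blue), "fx", "fy", "cx", "cy" (pixels), "k1" (the pictures are not rectified: a ray, as slopes to the right and down, at radius r is drawn at 1 + k1 r^2 times it, then the intrinsics apply), "position" and "attitude" of the camera in the world. Camera axes: x right, y down, z forward; pixel columns grow to the right and rows downward; lengths in m; the calibration is good to about 2 mm. A picture is of the moment at which its call begins. There is no depth.
- robot.hand_in(): hands the job in, once; it reports no verdict.
The state is a dict: "time": time; "q": joint angles; "joint_velocities": joint speeds; "joint_torque": joint torques, N m; "position": TCP position; "tool_rot": TCP orientation; "ft_force": force on the tool from outside, world axes, zero at the start; "moment": the same for the moment, N m; "grip_width": finger opening in m.
Only numpy, scipy, OpenCV 4.12 (cv2) and the standard library are available. Lean on these libraries where they do the work, as an engineer would, in place of code of your own. Each camera call takes 0.05 s, during which the arm holds its last target.

TASK

The sauce dispenser's filler cap drips when it comes off, so first stand the small steel drip cup upright in the middle of the narrow raised stand and let go of it. Then loosen the filler cap: nobody knows whether its quarter-turn thread is right- or left-handed, so try both ways; lift it off and finish while still holding it in the gripper, right way up, still, over the middle of the cup and just clear of it (within a hand's breadth above its rim). The cup stays on the stand, and leave the other things on the counter where they are.

Things in the scene. Friction and masses are not known exactly. Their poses are not given: they have to be found in the camera images.
- dispenser: fixed twin sauce dispenser: steel box 140 deep (x), 260 wide (y), top face 100 above the counter, turned a little about the vertical. Origin: centre of its underside. The filler neck with the loose cap stands on its top at (0, +65) mm; at (0, -65) a fixed hand pump on a like neck (211 high in all, spout pointing to -x).
- neck_rim (a point): centre of the filler neck's rim, 132 above the counter; axes as the dispenser's. The neck is a fixed steel tube 62 across and 32 high. Inside, a ledge lies over the cap's two lugs (2 mm of up-and-down play), so the seated cap cannot be pulled off before it is turned. Which way loosens changes from start to start and cannot be seen.
- cap: loose black filler cap, 110 g, at the start seated and locked. Origin: centre of the underside of its disc, which rests on the rim; z up. Disc 66 across, 8 thick. Below it a steel stem 22 across reaches 20 below the origin, with two opposite lugs along the cap's x (40 over both, 8 wide, 12 to 18 below the origin). At the start its x lies within 5 degrees of the dispenser's x.
- cap_bar (a point): middle of the cap's upright T-bar grip, 23 above the cap's origin; axes as the cap's. Bar 50 long along x, 14 thick along y, from 8 to 38 above the origin. From the dispenser's x the cap turns about 70 degrees (1.22 rad) the loosening way to a firm stop, where it lifts straight out (7 degrees of play; free once raised 20); the other way a firm stop comes after 15 degrees.
- cup: loose drip cup: small open round cup of plain steel, slightly tapered, 52 across at the base, 56 at the rim, 45 high, wall 3, 80 g. Origin: centre of its underside; z up.
- stand_top (a point): centre of the flat top of the fixed narrow stand: a steel disc only 40 across, 70 above the counter, on a thin post with a round foot 80 across. z up.
- plate: bystander, loose: blue-glazed dinner plate, 170 across, 20 high. Origin: centre of its underside. Leave it alone.
- squeeze: bystander, loose: white squeeze bottle with pointed nozzle, 54 across, 170 high. Origin: centre of its underside. Leave it alone.
- ramekin: bystander, loose: white ceramic ramekin, 84 across, 40 high. Origin: centre of its underside. Leave it alone.
- mill: bystander, loose: dark wooden pepper mill, 52 across, 130 high. Origin: centre of its underside. Leave it alone.
- spoon: bystander, loose: steel spoon lying flat. Origin: at its middle. Leave it alone.
- bowl: bystander, loose: white ceramic bowl, 110 across, 45 high. Origin: centre of its underside. Leave it alone.
- tin: bystander, loose: plain closed round metal tin, 70 across, 60 high. Origin: centre of its underside. Leave it alone.
There are look-alikes about, which are no part of the job. Leave any green or pink look-alike of the cap alone.

How it is judged:
By the outcome, as a careful person would: the job done as asked, in the order asked, and still so for the second after the job is handed in, while the arm keeps its last pose, push and grip.
It also fails if it takes over 61 s, if anything falls off the work surface, if the arm or the gripper's body presses on something with over 40 N, if the wrist force passes 120 N, or if a joint passes its speed limit or range.

## Working session

There is one attempt and no reset: what is moved stays moved. The work goes in short steps, Python scripts to look and compute and a tool call to move; the robot and the scene stay as the last step left them, time stands still between calls to the robot, and variables do not carry over. Pictures are saved under pics/ and viewed, and the job is handed in when it is done.

Besides the shell and the picture viewer there is one more tool, called as name(argument=value, ...), one argument or row to a line, values as JSON. carry_out: Moves the arm, as the interface text tells. Its arguments: {"type":"object","properties":{"series":{"type":"array"},"force":{"type":"number"}},"required":["series"]}

```bash
mkdir -p pics
cat > h.py <<'E'
import numpy as np, cv2
from scipy.spatial.transform import Rotation as R
from rig import robot
def snap(name,fn):
    c=robot.camera(name); cv2.imwrite('pics/'+fn+'.png',c['pixels'][:,:,::-1])
    np.savez('pics/'+fn+'.npz',**{k:np.array(v) for k,v in c.items()}); return c
def load(fn): return dict(np.load('pics/'+fn+'.npz'))
def rot(c):
    a=np.array(c['attitude'],float); return a if a.shape==(3,3) else R.from_quat(a).as_matrix()
def ray(c,u,v):
    k=float(c['k1']); K=np.array([[c['fx'],0,c['cx']],[0,c['fy'],c['cy']],[0,0,1]],float)
    xd=(u-K[0,2])/K[0,0]; yd=(v-K[1,2])/K[1,1]
    x,y=xd,yd
    for _ in range(30):
        s=1+k*(x*x+y*y); x,y=xd/s,yd/s
    d=rot(c)@np.array([x,y,1.]); return np.array(c['position'],float),d
def onz(c,u,v,z):
    p,d=ray(c,u,v); return p+d*(z-p[2])/d[2]
def tri(l):
    A=np.zeros((3,3));b=np.zeros(3)
    for p,d in l:
        d=d/np.linalg.norm(d);M=np.eye(3)-np.outer(d,d);A+=M;b+=M@p
    return np.linalg.solve(A,b)
def proj(c,P):
    q=rot(c).T@(np.array(P)-np.array(c['position'])); x,y=q[:2]/q[2]; s=1+float(c['k1'])*(x*x+y*y)
    return float(c['fx']*x*s+c['cx']),float(c['fy']*y*s+c['cy'])
def totool(P,Rw=None):
    o=robot.get_obs(); T=R.from_quat(o['tool_rot'])
    return T.inv().apply(np.array(P)-np.array(o['position']))*1000
E
python3 - <<'E'
from h import *
for n in ['scene','side','wrist']:
    c=snap(n,n+'0'); print(n,{k:np.round(v,4) for k,v in c.items() if k!='pixels'})
print(robot.get_obs())
E
```

```text
scene {'fx': np.float64(372.671), 'fy': np.float64(372.671), 'cx': np.float64(315.0842), 'cy': np.float64(200.9441), 'k1': np.float64(-0.0729), 'position': array([ 1.3136, -0.3237,  1.102 ]), 'attitude': array([ 0.7793,  0.5294, -0.1838, -0.2806])}
side {'fx': np.float64(493.8289), 'fy': np.float64(493.8289), 'cx': np.float64(325.6685), 'cy': np.float64(198.878), 'k1': np.float64(0.0364), 'position': array([-0.1221,  0.6342,  1.256 ]), 'attitude': array([-0.3565,  0.8707, -0.3093,  0.138 ])}
wrist {'fx': np.float64(278.5061), 'fy': np.float64(278.5061), 'cx': np.float64(320.1438), 'cy': np.float64(197.9966), 'k1': np.float64(-0.0212), 'position': array([ 0.2776, -0.5644,  0.3842]), 'attitude': array([ 0.8105, -0.571 , -0.0763,  0.1059])}
{'time': 0.15, 'q': array([-1.40752363e+00,  5.28275293e-01,  1.43357434e+00, -6.55579651e-05,
        1.18137018e+00, -1.78515404e-01]), 'joint_velocities': array([-1.42547580e-03, -2.84426261e-03, -5.94477891e-03, -2.98327253e-04,
        2.98763285e-03,  3.45675681e-05]), 'joint_torque': array([ 3.92208847e-06, -4.40429735e+01, -1.76843297e+01,  6.33746898e-02,
        5.52888110e-02, -9.40421364e-05]), 'position': array([ 0.20939468, -0.58830772,  0.22179319]), 'tool_rot': array([ 9.85430668e-01,  1.70075674e-01, -2.41132075e-05, -8.13784771e-04]), 'ft_force': array([ 0.21169642, -0.39716856,  0.18528301]), 'moment': array([-0.00017788,  0.02626383, -0.06456282]), 'grip_width': 0.0866824698431877}
```

View pics/scene0.png

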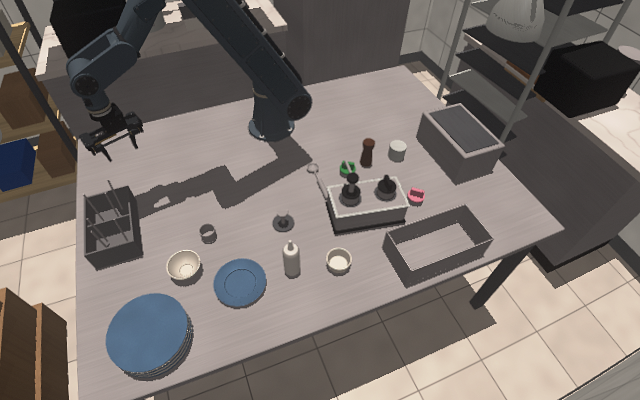

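View pics/side0.png

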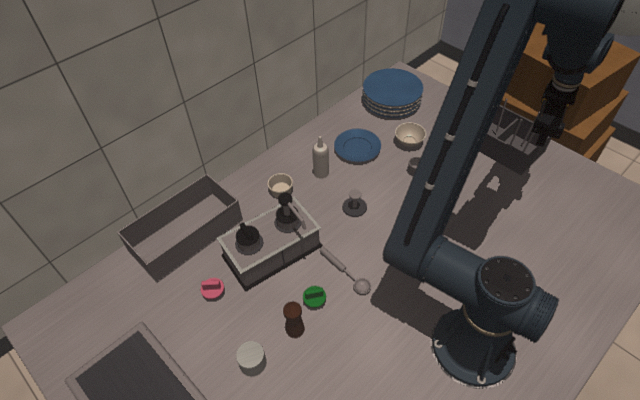

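View pics/wrist0.png

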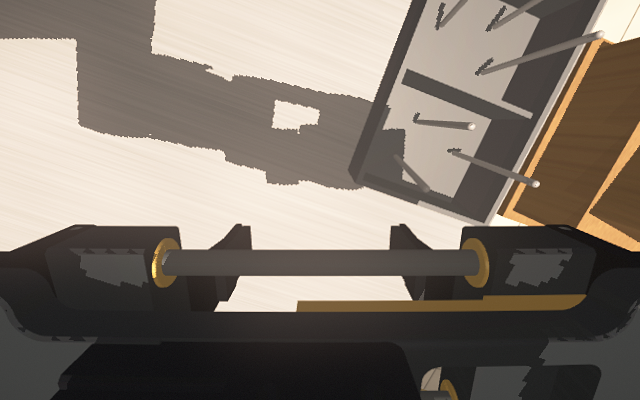

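The scene view shows the cup at about (208,232), the stand at (283,220), the black cap at (387,187) and the pump at (351,190). The side view shows the stand at (354,203) and the cap at (247,235), with the cup partly hidden behind the arm at (415,166). I'll zoom in.

Run:
```python
import cv2,numpy as np
a=cv2.imread('pics/scene0.png'); b=cv2.imread('pics/side0.png')
f=lambda im,x,y,w,h,s:cv2.resize(im[y:y+h,x:x+w],None,fx=s,fy=s,interpolation=cv2.INTER_CUBIC)
cv2.imwrite('pics/z1.png',f(a,190,195,110,60,7))
cv2.imwrite('pics/z2.png',f(a,320,150,95,85,7))
cv2.imwrite('pics/z3.png',f(b,210,180,115,85,6))
cv2.imwrite('pics/z4.png',f(b,330,140,100,80,7))
```

```text
(no output)
```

View pics/z1.png

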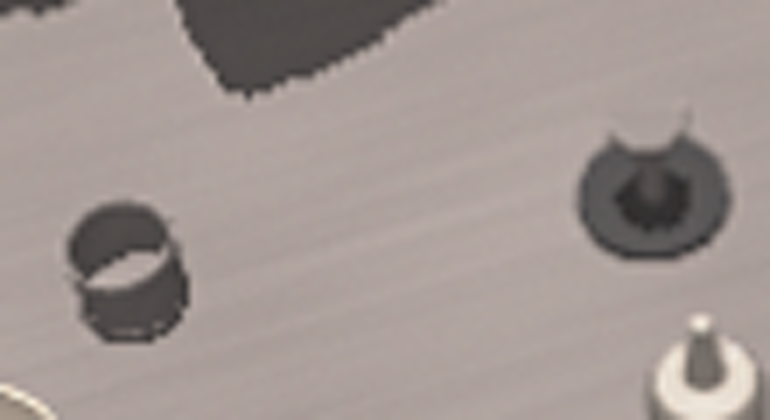

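View pics/z2.png

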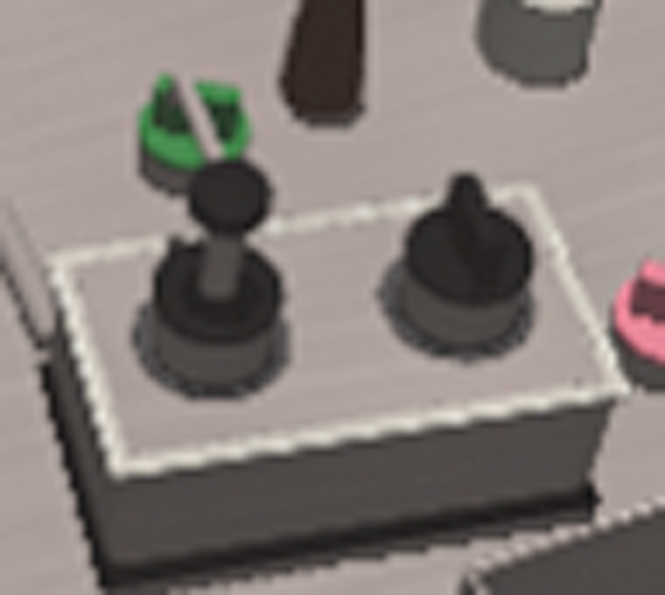

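View pics/z3.png

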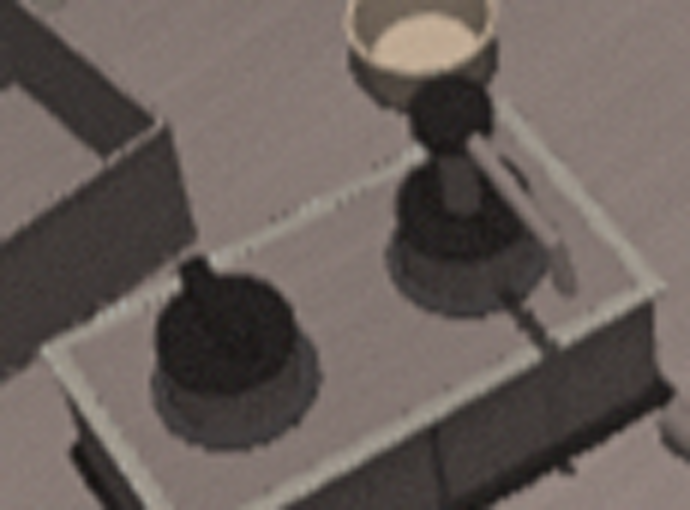

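View pics/z4.png

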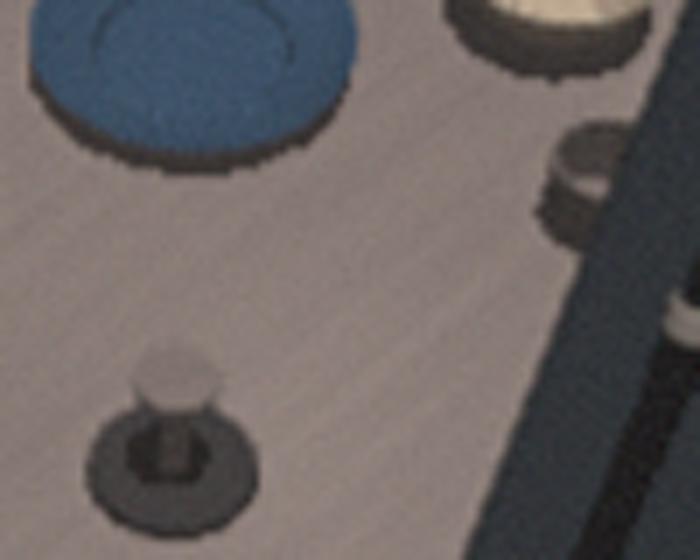

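Run:
```python
from h import *
a=load('scene0'); b=load('side0'); np.set_printoptions(precision=4,suppress=True)
S=lambda x,y,s,ox,oy:((x+.5)/s-.5+ox,(y+.5)/s-.5+oy)
z1=lambda x,y:S(x,y,7,190,195); z2=lambda x,y:S(x,y,7,320,150); z3=lambda x,y:S(x,y,6,210,180); z4=lambda x,y:S(x,y,7,330,140)
print('cup rim',onz(a,*z1(122,245),.045)); 
print('cup rim left/right',onz(a,*z1(66,250),.045),onz(a,*z1(177,240),.045))
print('cup side rim left',onz(b,*z4(548,165),.045))
print('stand top side',onz(b,*z4(177,377),.07),'foot',onz(b,*z4(172,472),.004),'foot scene',onz(a,*z1(655,197),.004))
for p in [(55,258),(530,188),(625,388),(118,470)]: print('corner',onz(a,*z2(*p),.1))
for p in [(45,350),(500,100),(660,285)]: print('corner side',onz(b,*z3(*p),.1))
print('cap',onz(a,*z2(468,253),.14),onz(b,*z3(225,333),.14))
print('bar far end scene',onz(a,*z2(466,180),.170),'side',onz(b,*z3(197,262),.170))
```

```text
cup rim [ 0.5002 -0.3876  0.045 ]
cup rim left/right [ 0.4932 -0.4142  0.045 ] [ 0.5072 -0.3615  0.045 ]
cup side rim left [ 0.5133 -0.3604  0.045 ]
stand top side [ 0.5369 -0.1228  0.07  ] foot [ 0.5361 -0.1211  0.004 ] foot scene [ 0.5392 -0.1255  0.004 ]
corner [0.5129 0.0565 0.1   ]
corner [0.5585 0.3096 0.1   ]
corner [0.6943 0.2864 0.1   ]
corner [0.6486 0.0316 0.1   ]
corner side [0.6904 0.2922 0.1   ]
corner side [0.6486 0.0359 0.1   ]
corner side [0.5069 0.0611 0.1   ]
cap [0.616  0.2334 0.14  ] [0.61   0.2402 0.14  ]
bar far end scene [0.5951 0.2384 0.17  ] side [0.6306 0.2344 0.17  ]
```

Run:
```python
from h import *
a=load('scene0'); b=load('side0'); np.set_printoptions(precision=4,suppress=True)
print('bowl',onz(a,184,264,.045),onz(b,410,132,.045));print('bottle',onz(a,291,270,.01),onz(b,321,173,.01));print('plate',onz(a,240,282,.02))
print('green',onz(a,347,167,.02),'spoon',onz(a,313,168,0),onz(a,324,195,0))
w=load('wrist0'); o=robot.get_obs(); T=R.from_quat(o['tool_rot']).as_matrix()
print(T, T.T@(w['position']-o['position']), T.T@rot(w))
c=np.array([.502,-.388,.2]); 
print(totool(c-np.array([.06,.0213,0])))
```

```text
bowl [ 0.6077 -0.4854  0.045 ] [ 0.6042 -0.4849  0.045 ]
bottle [ 0.7346 -0.1644  0.01  ] [ 0.7157 -0.148   0.01  ]
plate [ 0.7215 -0.3321  0.02  ]
green [0.381  0.2021 0.02  ] spoon [0.3183 0.0787 0.    ] [0.4688 0.0648 0.    ]
[[ 0.9421  0.3352 -0.0003]
 [ 0.3352 -0.9421  0.0016]
 [ 0.0002 -0.0016 -1.    ]] [ 0.0723  0.0001 -0.1623] [[ 0.0012 -0.9659 -0.259 ]
 [ 1.      0.0015 -0.0008]
 [ 0.0011 -0.259   0.9659]]
[279.1464 -90.6482  22.0034]
```

carry_out(
  series=[
    [60,-20,0,0,0,0,1],
    [118,-38,0,0,0,0,1],
    [176,-57,0,0,0,0,1],
    [234,-76,10,0,0,0,1],
    [279,-91,20,0,0,0,1],
    [279,-91,20,0,0,0,1],
  ],
)

```text
time: 0.9
position: [0.4436, -0.4056, 0.2008]
tool_rot: [0.985, 0.173, -0.0, -0.002]
ft_force: [-0.9, -0.4, -0.6]
grip_width: 0.0869
```

Run:
```python
from h import *
c=snap('wrist','wrist1'); o=robot.get_obs();print(o['time'],o['position'],o['joint_velocities'].max())
```

```text
0.95 [ 0.44249476 -0.4074604   0.20132374] -0.0020312229879011195
```

View pics/wrist1.png

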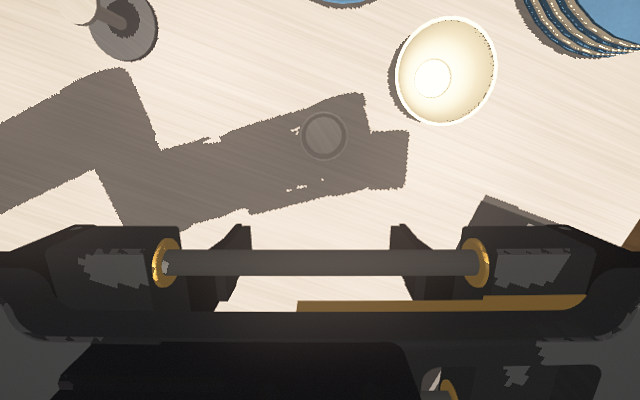

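The cup's rim shows as a ring centred at about (323.5,136), in the arm's shadow and upright. The stand is at upper left, about (120,25).

Run:
```python
from h import *
w=load('wrist1')
im=w['pixels'][100:170,290:360]; cv2.imwrite('pics/z5.png',cv2.resize(im[:,:,::-1],None,fx=8,fy=8,interpolation=cv2.INTER_CUBIC))
P=onz(w,323.5,136,.045); print(P,totool([P[0],P[1],.010]))
for u,v in [(301,136),(346,136),(323.5,112),(323.5,159)]: print(onz(w,u,v,.045))
print('stand',onz(w,97,16,.07))
```

```text
[ 0.4997484  -0.38839854  0.045     ] [ 60.44400315   2.02030816 191.28133557]
[ 0.49116078 -0.36475208  0.045     ]
[ 0.50834731 -0.41202098  0.045     ]
[ 0.52390854 -0.37954184  0.045     ]
[ 0.47564032 -0.39723737  0.045     ]
stand [ 0.53303301 -0.14679498  0.07      ]
```

View pics/z5.png

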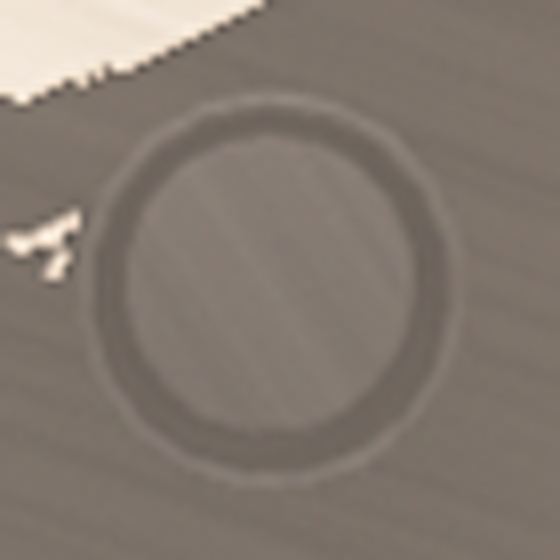

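carry_out(
  series=[
    [50,2,5,0,0,0,1],
    [60,2,50,0,0,0,1],
    [60,2,105,0,0,0,1],
    [60,2,155,0,0,0,1],
    [60,2,188,0,0,0,1],
    [60,2,190,0,0,0,1],
    [60,2,190,0,0,0,-1],
    [60,2,190,0,0,0,-1],
  ],
  force=20,
)

```text
time: 1.95
position: [0.5002, -0.3901, 0.0134]
tool_rot: [0.985, 0.172, 0.0, 0.0]
ft_force: [0.2, 0.0, 1.6]
grip_width: 0.0743
```

carry_out(
  series=[
    [0,0,0,0,0,0,-1],
    [0,0,0,0,0,0,-1],
    [0,0,0,0,0,0,-1],
    [0,0,0,0,0,0,-1],
  ],
)

```text
time: 2.45
position: [0.5005, -0.3903, 0.0145]
tool_rot: [0.985, 0.172, 0.001, 0.001]
ft_force: [-0.3, 0.3, 6.2]
grip_width: 0.0532
```

Run:
```python
from h import *
a=load('scene0'); b=load('side0');w=load('wrist1')
c=snap('wrist','wrist2');o=robot.get_obs();print(o)
im=w['pixels'][0:70,70:170]; cv2.imwrite('pics/z6.png',cv2.resize(im[:,:,::-1],None,fx=7,fy=7,interpolation=cv2.INTER_CUBIC))
print('stand', totool([.537,-.124,.09]))
```

```text
{'time': 2.5, 'q': array([-8.38407632e-01,  8.14903419e-01,  1.54091561e+00,  7.35826157e-04,
        7.83749743e-01,  3.87007856e-01]), 'joint_velocities': array([-0.00060327,  0.00300887, -0.00115676,  0.0008576 , -0.00065494,
       -0.00109581]), 'joint_torque': array([-6.16493449e-02, -4.54678345e+01, -1.05446345e+01,  5.65699290e-02,
       -3.81206553e-01, -2.31469260e-02]), 'position': array([ 0.50049932, -0.39034348,  0.01448972]), 'tool_rot': array([9.85170189e-01, 1.71576823e-01, 7.57587911e-04, 7.19497945e-04]), 'ft_force': array([-0.68052156,  0.666578  ,  5.56022137]), 'moment': array([ 0.20121877,  0.20897861, -0.00052284]), 'grip_width': 0.053229846031227594}
stand [ 124.48727956 -238.19540861  -75.75495785]
```

View pics/wrist2.png

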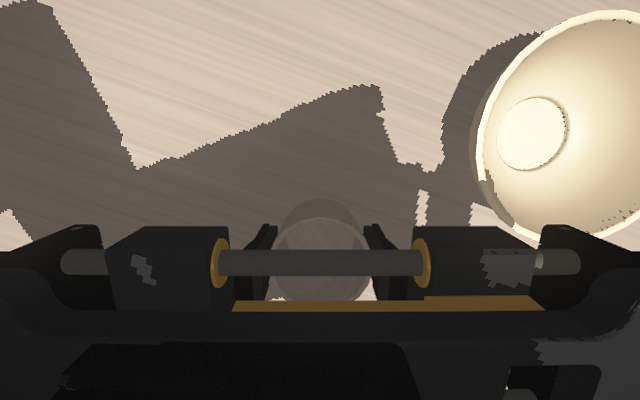

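View pics/z6.png

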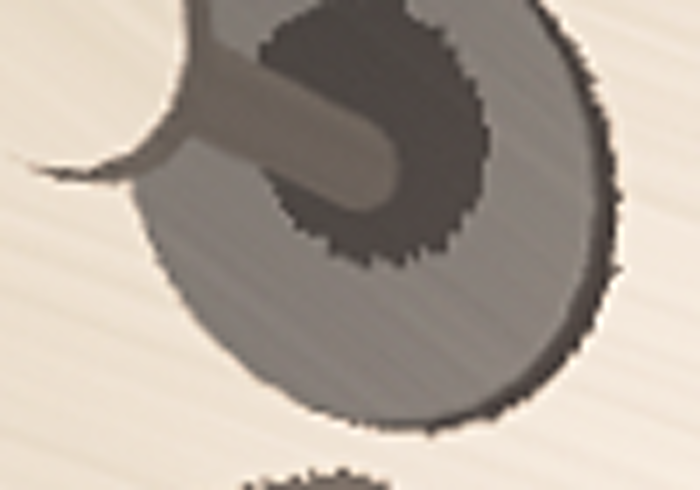

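carry_out(
  series=[
    [0,0,-40,0,0,0,-1],
    [0,-30,-95,0,0,0,-1],
    [15,-85,-120,0,0,0,-1],
    [30,-140,-120,0,0,0,-1],
    [40,-195,-120,0,0,0,-1],
    [50,-238,-120,0,0,0,-1],
    [50,-238,-120,0,0,0,-1],
  ],
)

```text
time: 3.38
position: [0.465, -0.1457, 0.134]
tool_rot: [0.985, 0.174, -0.001, -0.001]
ft_force: [0.4, 0.1, -0.7]
grip_width: 0.0531
```

Run:
```python
from h import *
c=snap('wrist','wrist3');o=robot.get_obs();print(o['time'],o['position'],o['grip_width'],o['ft_force'])
im=c['pixels'][40:310,180:460]; cv2.imwrite('pics/z7.png',cv2.resize(im[:,:,::-1],None,fx=2,fy=2,interpolation=cv2.INTER_CUBIC))
c=snap('scene','scene3');print(proj(load('wrist3'),[.537,-.124,.07]))
cv2.imwrite('pics/z8.png',cv2.resize(c['pixels'][120:260,230:370][:,:,::-1],None,fx=4,fy=4,interpolation=cv2.INTER_CUBIC))
```

```text
3.425 [ 0.46664318 -0.14798309  0.13424046] 0.05348172408407843 [ 0.85211819 -0.6683865  -0.81275476]
(325.7665718849445, 119.63585816136278)
```

View pics/z7.png

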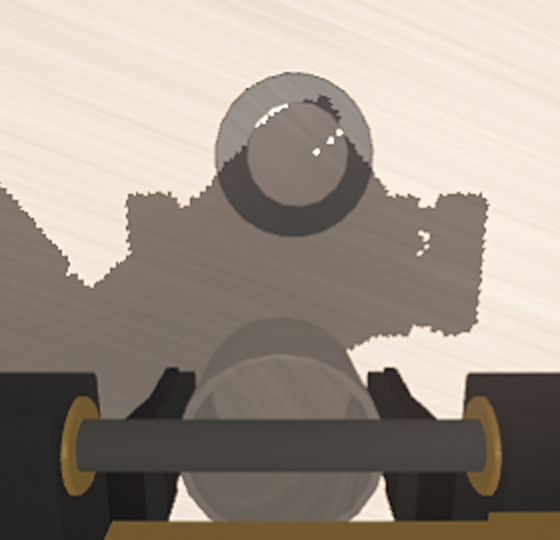

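View pics/z8.png

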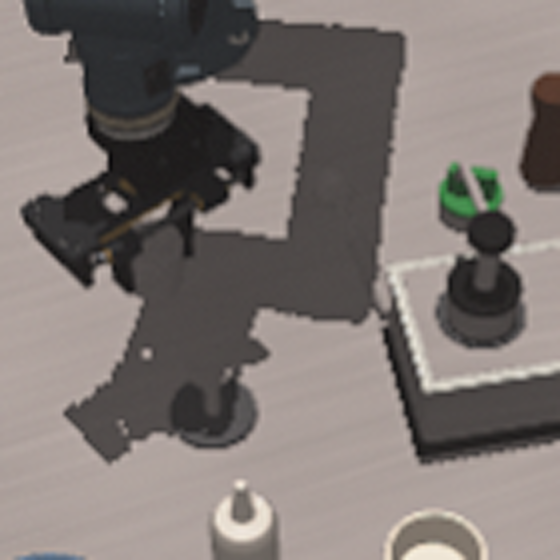

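Run:
```python
from h import *
c=load('wrist3');o=robot.get_obs();T=R.from_quat(o['tool_rot'])
P=onz(c,328.2,116.8,.07); print(P, onz(c,327,117,.004))
print('tool',totool([P[0],P[1],.0865]))
# expected image of held cup rim/bottom far points
for r,zz in [(.028,.0305),(.026,-.0145)]:
  pts=np.array([proj(c,o['position']+T.apply([r*np.cos(t),r*np.sin(t),-zz])) for t in np.linspace(0,6.28,200)])
  p=(pts-[180,40])*2; print(p.min(0),p.max(0))
```

```text
[ 0.53966106 -0.12504137  0.07      ] [ 0.54096381 -0.12508876  0.004     ]
tool [76.05124102  1.34304879 48.01693683]
[189.34656903 347.17117624] [403.54589431 540.324859  ]
[216.75519035 309.52430303] [370.03560703 452.58034437]
```

Run:
```python
from h import *
c=snap('wrist','wrist4')
o=robot.get_obs();T=R.from_quat(o['tool_rot']);print(o['position'],o['joint_velocities'])
print((T.inv().apply(c['position']-o['position'])))
cv2.imwrite('pics/z9.png',cv2.resize(c['pixels'][60:310,180:460][:,:,::-1],None,fx=2.8,fy=2.4,interpolation=cv2.INTER_CUBIC))
g=c['pixels'][85:160,280:370].copy(); cv2.imwrite('pics/z10.png',cv2.resize(g[:,:,::-1],None,fx=8,fy=8,interpolation=cv2.INTER_CUBIC))
```

```text
[ 0.46784443 -0.15027397  0.13434921] [-1.94979830e-02  6.37907750e-03 -1.39006674e-02 -7.60588727e-05
  4.48549438e-03  2.81134853e-03]
[ 0.07226814 -0.00077077 -0.16243998]
```

View pics/z10.png

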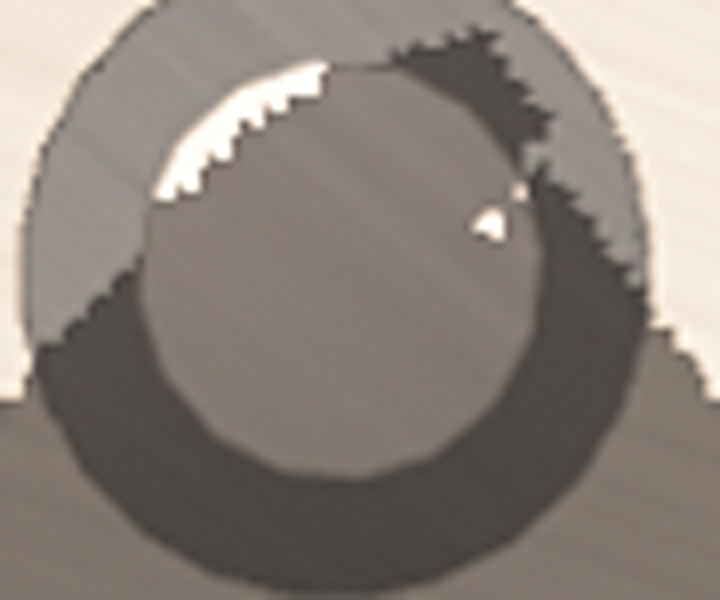

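Run:
```python
from h import *
c=load('wrist4');o=robot.get_obs();T=R.from_quat(o['tool_rot']).inv()
P=onz(c,322.4,118.4,.07); print(P, T.apply(P-c['position'])*1000+[72.3,0,-162.4])
print(totool([.539,-.125,.0865]))
P=onz(load('wrist4'),180+287/2.8,0,.07)
```

```text
[ 0.53983769 -0.12541188  0.07      ] [76.04220944  1.50047883 64.5680199 ]
[75.39948702  0.11558323 48.02437447]
```

View pics/z9.png

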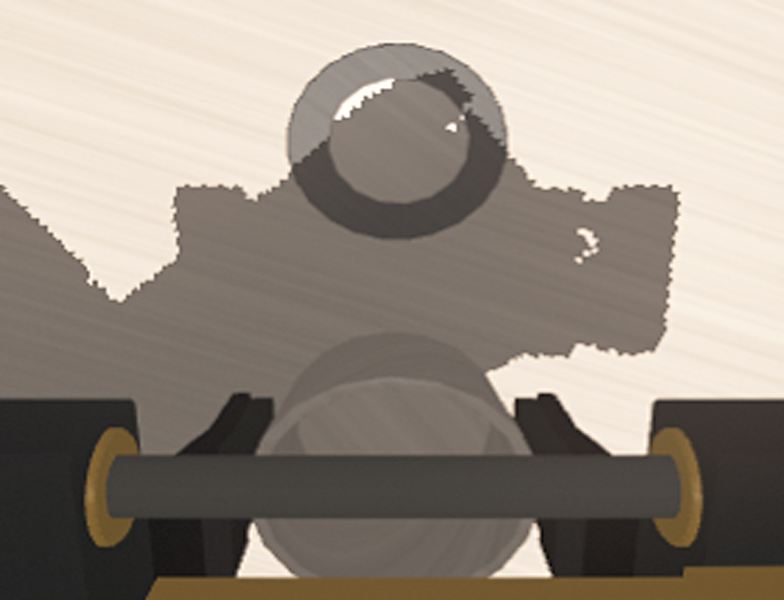

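carry_out(
  series=[
    [40,1,0,0,0,0,-1],
    [75,1,0,0,0,0,-1],
    [75.5,1,15,0,0,0,-1],
    [75.5,1,35,0,0,0,-1],
    [75.5,1,44,0,0,0,-1],
    [75.5,1,47,0,0,0,-1],
    [75.5,1,47,0,0,0,-1],
  ],
)

```text
time: 4.4
position: [0.5393, -0.1263, 0.0876]
tool_rot: [0.985, 0.171, 0.001, 0.002]
ft_force: [-0.5, -0.1, 0.0]
grip_width: 0.0527
```

Run:
```python
from h import *
c=snap('side','side5');c2=snap('scene','scene5')
o=robot.get_obs();print(o['time'],o['position'],o['ft_force'],o['grip_width'],totool([.539,-.125,.0845]),o['joint_velocities'].max())
x=cv2.resize(c['pixels'][130:230,290:420][:,:,::-1],None,fx=5,fy=5,interpolation=cv2.INTER_CUBIC);cv2.imwrite('pics/z11.png',x)
cv2.imwrite('pics/z12.png',cv2.resize(c2['pixels'][150:250,220:350][:,:,::-1],None,fx=5,fy=5,interpolation=cv2.INTER_CUBIC))
```

```text
4.5 [ 0.53968093 -0.12615288  0.08807074] [ 0.43799671 -0.20822552 -0.31046321] 0.053142685403196596 [-0.26228276 -1.33032879  3.56433023] 0.004283918362862686
```

View pics/z11.png

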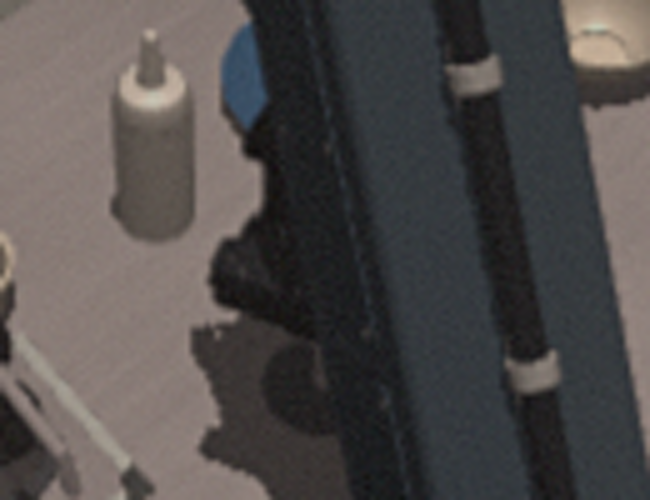

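View pics/z12.png

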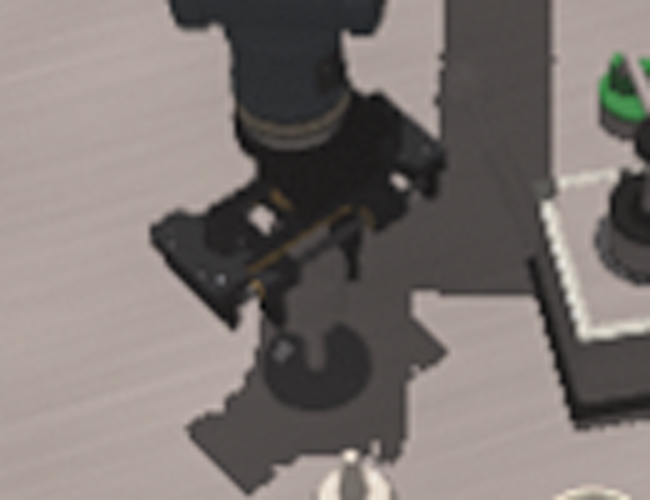

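carry_out(
  series=[
    [0,-1,2,0,0,0,-1],
    [0,-1,3,0,0,0,-1],
    [0,-1,4,0,0,0,-1],
    [0,-1,4,0,0,0,-1],
  ],
)

```text
time: 5.0
position: [0.5395, -0.1252, 0.0845]
tool_rot: [0.985, 0.172, 0.002, 0.002]
ft_force: [-1.1, -0.4, 2.6]
grip_width: 0.053
```

carry_out(
  series=[
    [0,0,0.7,0,0,0,-1],
    [0,0,0.7,0,0,0,-1],
  ],
)

```text
time: 5.25
position: [0.5396, -0.1252, 0.0845]
tool_rot: [0.985, 0.172, 0.002, 0.002]
ft_force: [-0.8, 0.4, 6.0]
grip_width: 0.0531
```

carry_out(
  series=[
    [0,0,0,0,0,0,0.3],
    [0,0,0,0,0,0,0.45],
    [0,0,0,0,0,0,0.7],
    [0,0,0,0,0,0,1],
    [0,0,0,0,0,0,1],
  ],
)

```text
time: 5.88
position: [0.5395, -0.1252, 0.0844]
tool_rot: [0.985, 0.172, 0.002, 0.002]
ft_force: [0.1, 0.6, -0.3]
grip_width: 0.0835
```

carry_out(
  series=[
    [0,0,-15,0,0,0,1],
    [0,0,-50,0,0,0,1],
    [0,0,-105,0,0,0,1],
    [-40,0,-125,0,0,0,1],
    [-70,0,-125,0,0,0,1],
    [-70,0,-125,0,0,0,1],
    [-70,0,-125,0,0,0,1],
  ],
)

```text
time: 6.75
position: [0.4739, -0.1487, 0.2098]
tool_rot: [0.985, 0.171, 0.003, 0.002]
ft_force: [0.7, 1.1, -0.1]
grip_width: 0.0869
```

Run:
```python
from h import *
c=snap('wrist','wrist6');o=robot.get_obs();print(o['time'],o['position'],o['grip_width'],o['q'])
```

```text
6.8 [ 0.47411231 -0.14858864  0.20954946] 0.0871092210316393 [-5.29040882e-01  3.71491172e-01  1.76801165e+00  4.61203128e-05
  9.94738587e-01  6.96643848e-01]
```

View pics/wrist6.png

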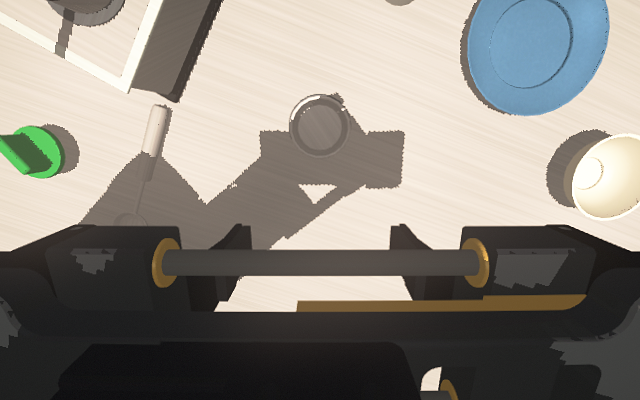

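carry_out(
  series=[
    [20,-25,-40,0,0,-10,1],
    [60,-60,-80,0,0,-20,1],
    [100,-95,-80,0,0,-30,1],
    [142,-135,-80,0,0,-40,1],
    [184,-175,-80,0,0,-50,1],
    [226,-215,-80,0,0,-60,1],
    [270,-252,-80,0,0,-70,1],
    [312,-289,-80,0,0,-80,1],
  ],
)

```text
time: 7.8
position: [0.6706, 0.2322, 0.2888]
tool_rot: [0.642, 0.767, 0.001, 0.004]
ft_force: [0.9, -1.5, 1.0]
grip_width: 0.0874
```

carry_out(
  series=[
    [0,0,0,0,0,-10,1],
    [0,0,0,0,0,-20,1],
    [0,0,0,0,0,-30,1],
    [0,0,0,0,0,-40,1],
    [0,0,0,0,0,-50,1],
    [0,0,0,0,0,-60,1],
    [0,0,0,0,0,-70,1],
    [0,0,0,0,0,-70,1],
  ],
)

```text
time: 8.8
position: [0.6708, 0.2332, 0.288]
tool_rot: [0.086, 0.996, -0.002, 0.003]
ft_force: [-0.1, 0.0, -0.8]
grip_width: 0.087
```

Run:
```python
from h import *
c=snap('wrist','wrist7');o=robot.get_obs();print(o['time'],o['position'],o['q'],R.from_quat(o['tool_rot']).as_matrix()[:,0],o['joint_velocities'].max())
w=load('wrist6');cv2.imwrite('pics/z13.png',cv2.resize(w['pixels'][85:165,280:360][:,:,::-1],None,fx=7,fy=7,interpolation=cv2.INTER_CUBIC))
print(proj(c,[.6125,.238,.14]))
print('spoon/other')
```

```text
8.85 [0.67076459 0.23301642 0.28808714] [ 0.17935729  0.5926439   1.12014727 -0.00458039  1.42378583 -1.21726959] [-0.98496687  0.17262939 -0.00627383] 0.004264188414803244
(314.86365237394403, 133.002524578974)
spoon/other
```

View pics/z13.png

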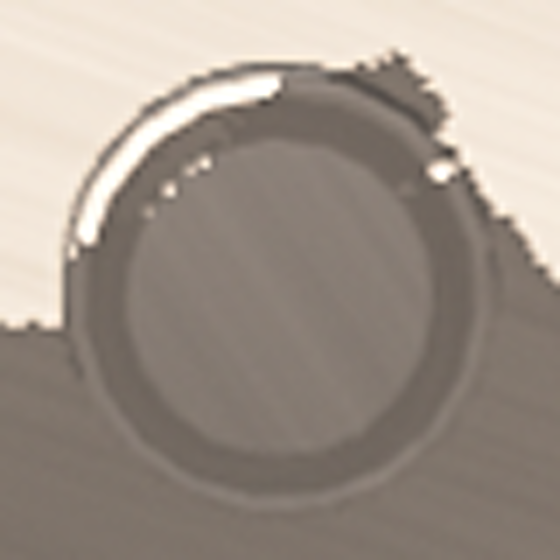

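View pics/wrist7.png

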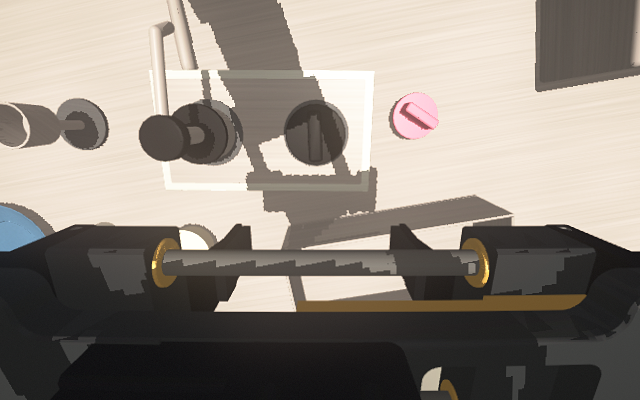

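Run:
```python
from h import *
c=load('wrist7')
g=c['pixels'][90:175,270:365][:,:,::-1].astype(float); g=np.clip((g/255)**.5*255,0,255).astype('uint8')
cv2.imwrite('pics/z14.png',cv2.resize(g,None,fx=8,fy=7,interpolation=cv2.INTER_CUBIC))
w=load('wrist6'); P=onz(w,280+275/7-.5+.07,85+283/7-.43,.115);print('cup rim',P)
```

```text
cup rim [ 0.54088605 -0.12397296  0.115     ]
```

View pics/z14.png

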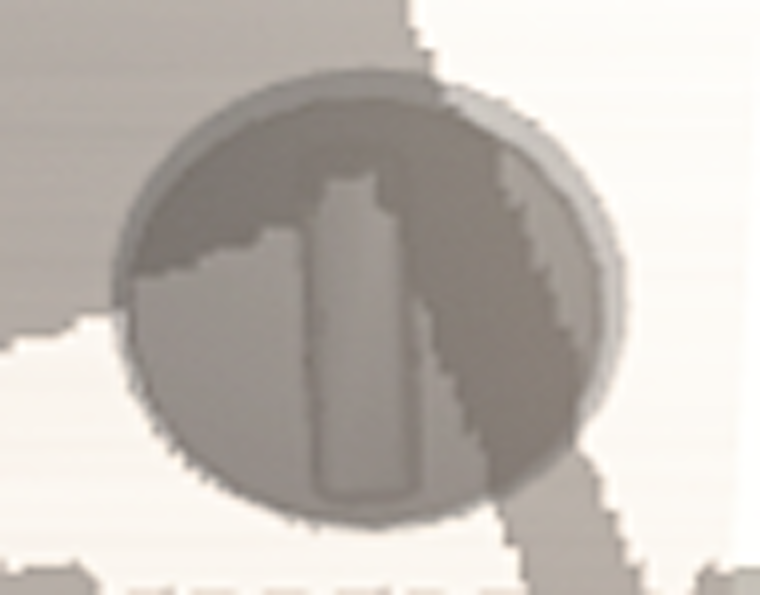

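Run:
```python
from h import *
c=load('wrist7')
f=lambda x,y:((x+.5)/8-.5+270,(y+.5)/7-.5+90)
D=onz(c,*f(366,310),.14)
L=[onz(c,*f(*p),.17) for p in [(302,155),(315,485),(400,155),(418,485)]]
print('disc',D,'bar centre',np.mean(L,0)); 
d=(L[0]-L[1]+L[2]-L[3]);print('bar axis deg',np.degrees(np.arctan2(d[1],d[0])), [np.linalg.norm(L[0]-L[2]),np.linalg.norm(L[0]-L[1])])
# dispenser edges from picture corners
for p in [(152,71),(374,71),(368,190),(166,189)]: print(onz(c,*p,.1))
T=R.from_quat(robot.get_obs()['tool_rot']).as_matrix(); print(np.degrees(np.arctan2(T[1,0],T[0,0])), T[:,2])
print(totool([*(D[:2]+np.mean(L,0)[:2])/2,.146]))
```

```text
disc [0.61347646 0.23832177 0.14      ] bar centre [0.61398244 0.23790264 0.17      ]
bar axis deg 172.29103315142518 [np.float64(0.011793522433316203), np.float64(0.04539701693673182)]
[0.51085633 0.06135729 0.1       ]
[0.55614713 0.31707458 0.1       ]
[0.69643239 0.29208105 0.1       ]
[0.65040134 0.03357067 0.1       ]
170.05906978763792 [ 0.00574493 -0.00356325 -0.99997715]
[ 57.94883671  -4.4699731  141.73807695]
```

carry_out(
  series=[
    [30,-2,10,0,0,-2,0.4],
    [58,-4.5,30,0,0,-2,0.2],
    [58,-4.5,80,0,0,-2,0],
    [58,-4.5,115,0,0,-2,0],
    [58,-4.5,135,0,0,-2,0],
    [58,-4.5,140,0,0,-2,0],
    [58,-4.5,141,0,0,-2,0],
    [58,-4.5,141,0,0,-2,0],
  ],
)

```text
time: 9.85
position: [0.6146, 0.2383, 0.1479]
tool_rot: [0.07, 0.998, -0.001, 0.004]
ft_force: [-0.5, -0.4, 0.2]
grip_width: 0.0437
```

Run:
```python
from h import *
c=snap('wrist','wrist8');c2=snap('scene','scene8');o=robot.get_obs();print(o['time'],o['position'],o['ft_force'],o['grip_width'],o['q'])
g=c['pixels'][120:310,150:490][:,:,::-1]
cv2.imwrite('pics/z15.png',cv2.resize((np.sqrt(g/255.)*255).astype('uint8'),None,fx=2,fy=2,interpolation=cv2.INTER_CUBIC))
g=c2['pixels'][90:240,300:440][:,:,::-1]
cv2.imwrite('pics/z16.png',cv2.resize(g,None,fx=4,fy=4,interpolation=cv2.INTER_CUBIC))
```

```text
9.95 [0.61442645 0.23826827 0.14794788] [ 0.51590543 -0.16912104  0.50386455] 0.04333926169574588 [ 0.20288255  0.65451234  1.41408944 -0.00531791  1.06580108 -1.22641357]
```

View pics/z15.png

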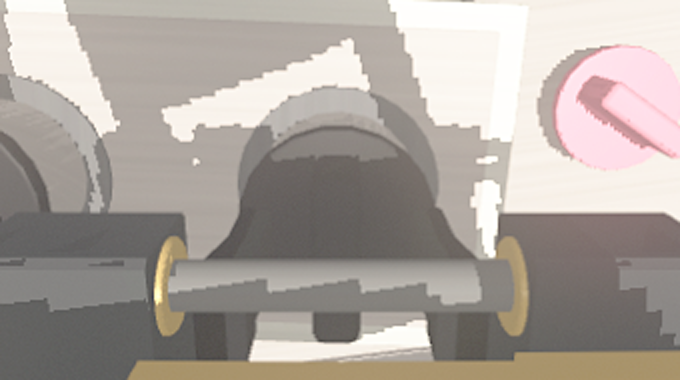

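View pics/z16.png

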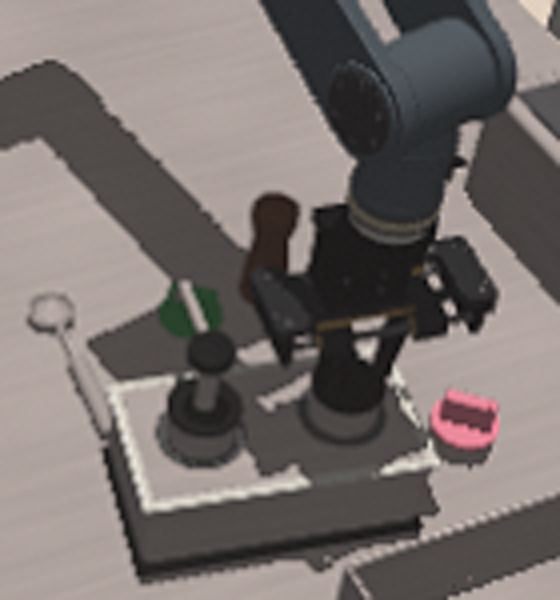

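carry_out(
  series=[
    [0,0,3,0,0,0,0],
    [0,0,3,0,0,0,-1],
    [0,0,3,0,0,0,-1],
    [0,0,3,0,0,0,-1],
    [0,0,3,0,0,0,-1],
  ],
  force=50,
)

```text
time: 10.58
position: [0.6144, 0.2382, 0.1449]
tool_rot: [0.069, 0.998, -0.001, 0.004]
ft_force: [0.1, -0.8, 0.2]
grip_width: 0.0136
```

carry_out(
  series=[
    [0,0,0,0,0,6,-1],
    [0,0,0,0,0,12,-1],
    [0,0,0,0,0,18,-1],
    [0,0,0,0,0,22,-1],
    [0,0,0,0,0,22,-1],
  ],
)

```text
time: 11.2
position: [0.6144, 0.2381, 0.145]
tool_rot: [0.258, 0.966, -0.001, 0.004]
ft_force: [-0.5, -1.1, 0.2]
grip_width: 0.0136
```

Run:
```python
from h import *
o=robot.get_obs();T=R.from_quat(o['tool_rot']).as_matrix(); print(o['time'],np.degrees(np.arctan2(T[1,0],T[0,0])),o['position'],o['ft_force'],o['moment'],o['grip_width'],o['joint_torque'],o['q'][5])
```

```text
11.2 150.0812592171895 [0.61444131 0.23813571 0.14496065] [-0.4932159  -1.14134001  0.21458959] [-0.02523006 -0.08523369 -0.02937179] 0.013562797024488685 [ 1.16380958e-01 -4.78054011e+01 -1.59519589e+01  8.43853201e-02
  2.22711760e-02  1.19035458e-01] -0.843219597958068
```

carry_out(
  series=[
    [0,0,0,0,0,8,-1],
    [0,0,0,0,0,16,-1],
    [0,0,0,0,0,24,-1],
    [0,0,0,0,0,32,-1],
    [0,0,0,0,0,40,-1],
    [0,0,0,0,0,45,-1],
    [0,0,0,0,0,48,-1],
    [0,0,0,0,0,48,-1],
  ],
)

```text
time: 12.2
position: [0.614, 0.2379, 0.1451]
tool_rot: [0.628, 0.778, 0.001, 0.004]
ft_force: [-0.9, -2.0, 1.8]
grip_width: 0.0134
```

Run:
```python
from h import *
c=snap('wrist','wrist9');o=robot.get_obs();T=R.from_quat(o['tool_rot']).as_matrix(); print(o['time'],np.degrees(np.arctan2(T[1,0],T[0,0])),o['position'],o['ft_force'],o['moment'],o['grip_width'],o['q'][5])
g=c['pixels'][120:310,150:490][:,:,::-1]
cv2.imwrite('pics/z17.png',cv2.resize((np.sqrt(g/255.)*255).astype('uint8'),None,fx=2,fy=2,interpolation=cv2.INTER_CUBIC))
```

```text
12.25 102.18186869244843 [0.61405657 0.23786211 0.14505882] [-1.03828992 -1.81310721  2.0448081 ] [-0.26743665  0.16199941  0.00049211] 0.013652109149972438 -0.007119565621831728
```

View pics/z17.png

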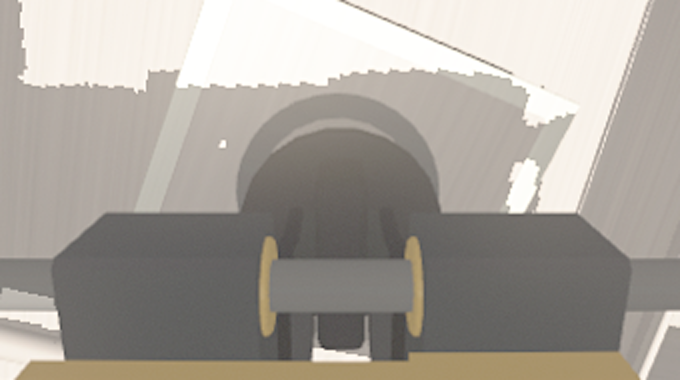

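carry_out(
  series=[
    [0,0,0,0,0,2,-1],
    [0,0,0,0,0,2,-1],
    [0,0,-2,0,0,2,-1],
    [0,0,-4,0,0,2,-1],
    [0,0,-6,0,0,2,-1],
    [0,0,-6,0,0,2,-1],
  ],
)

```text
time: 13.0
position: [0.6137, 0.238, 0.151]
tool_rot: [0.642, 0.767, 0.0, 0.004]
ft_force: [-1.4, -0.2, -1.0]
grip_width: 0.0136
```

carry_out(
  series=[
    [0,0,-10,0,0,0,-1],
    [0,0,-20,0,0,0,-1],
    [0,0,-35,0,0,0,-1],
    [0,0,-60,0,0,0,-1],
    [0,0,-95,0,0,0,-1],
    [0,0,-130,0,0,0,-1],
    [0,0,-130,0,0,0,-1],
  ],
)

```text
time: 13.88
position: [0.6153, 0.239, 0.2861]
tool_rot: [0.642, 0.767, 0.004, 0.007]
ft_force: [0.1, -0.2, -0.1]
grip_width: 0.0137
```

Run:
```python
from h import *
c=snap('scene','scene10');c2=snap('side','side10');o=robot.get_obs();T=R.from_quat(o['tool_rot']).as_matrix(); print(o['time'],np.degrees(np.arctan2(T[1,0],T[0,0])),T[:,2],o['position'],o['ft_force'],o['grip_width'],o['q'])
for n,x in (('z18',c['pixels'][60:240,270:470]),('z19',c2['pixels'][100:290,190:400])):
    cv2.imwrite('pics/%s.png'%n,cv2.resize(x[:,:,::-1],None,fx=3,fy=3,interpolation=cv2.INTER_CUBIC))
print(totool([.5400,-.1248,.281]))
```

```text
13.975 100.18968895197386 [ 0.0070226  -0.00370115 -0.99996849] [0.6126994  0.23843473 0.28154928] [-0.46036019 -0.60384033 -0.78018003] 0.01380458452049129 [ 0.20385568  0.51590015  1.28004994 -0.00518427  1.33951754  0.02716968]
[-344.63771842 -135.82304604    1.38310861]
```

View pics/z18.png

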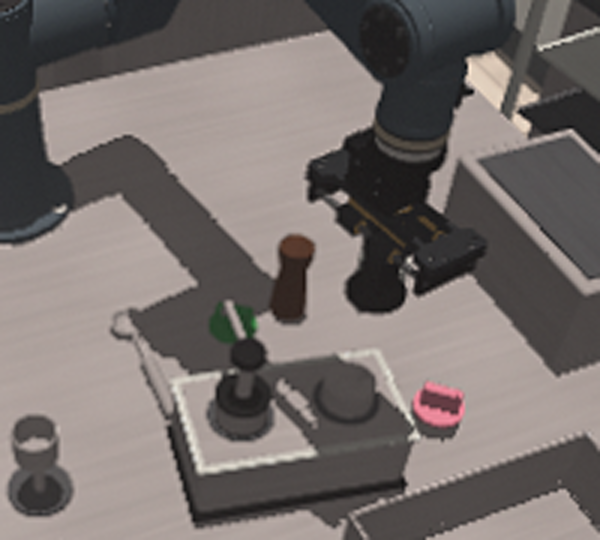

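View pics/z19.png

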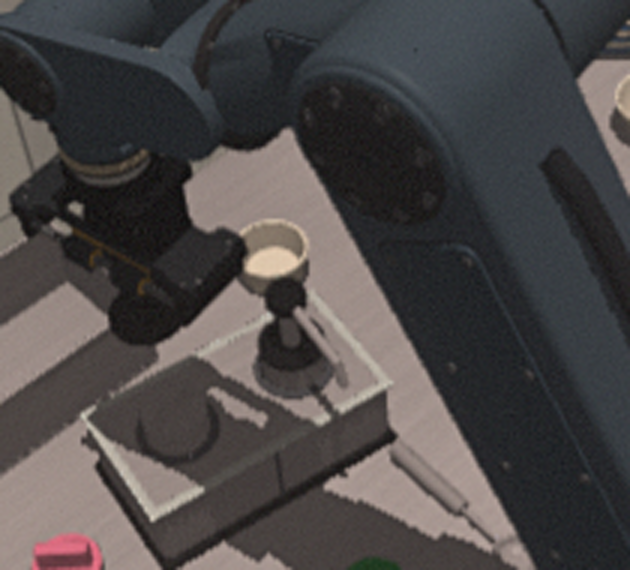

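carry_out(
  series=[
    [-25,-10,-2,0,0,0,-1],
    [-70,-28,-2,0,0,0,-1],
    [-120,-47,-2,0,0,0,-1],
    [-170,-67,-2,0,0,0,-1],
    [-220,-87,-2,0,0,0,-1],
    [-270,-106,-2,0,0,0,-1],
    [-315,-124,0,0,0,0,-1],
    [-335,-132,0,0,0,0,-1],
  ],
)

```text
time: 14.98
position: [0.5403, -0.1169, 0.2805]
tool_rot: [0.643, 0.766, 0.0, 0.002]
ft_force: [0.5, 1.4, -1.0]
grip_width: 0.014
```

carry_out(
  series=[
    [0,0,0,0,0,0,-1],
    [0,0,0,0,0,0,-1],
  ],
)

```text
time: 15.22
position: [0.5397, -0.116, 0.2794]
tool_rot: [0.643, 0.766, -0.0, 0.001]
ft_force: [0.1, 0.4, -0.4]
grip_width: 0.0136
```

Run:
```python
from h import *
c=snap('scene','scene11');c2=snap('side','side11');o=robot.get_obs();T=R.from_quat(o['tool_rot']).as_matrix(); print(o['time'],T[:,2],o['position'],o['ft_force'],o['grip_width'],o['joint_velocities'])
for n,x in (('z20',c['pixels'][100:260,210:390]),('z21',c2['pixels'][60:240,280:460])):
    cv2.imwrite('pics/%s.png'%n,cv2.resize(x[:,:,::-1],None,fx=3.3,fy=3.3,interpolation=cv2.INTER_CUBIC))
print(totool([.5400,-.1248,.168]))
```

```text
15.325 [ 0.00246101 -0.00181428 -0.99999533] [ 0.54025057 -0.11557097  0.28001358] [-0.21199924  0.37215623 -1.96137359] 0.013394344942883298 [ 0.00400426 -0.00603182 -0.0070054  -0.00286084  0.00031545 -0.00163964]
[ -8.7936542   -2.10081319 112.02918096]
```

View pics/z20.png

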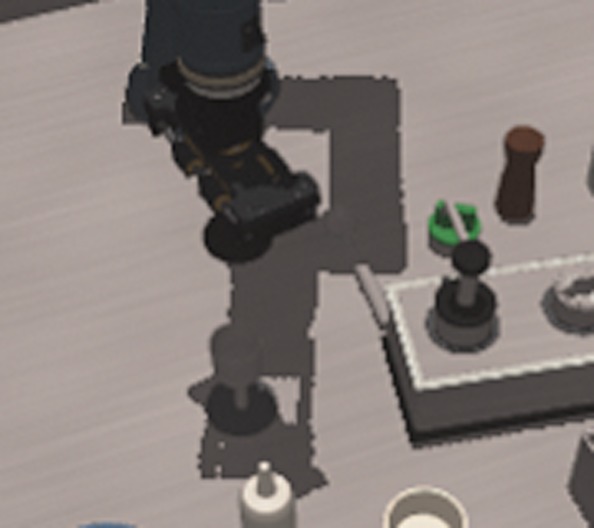

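View pics/z21.png

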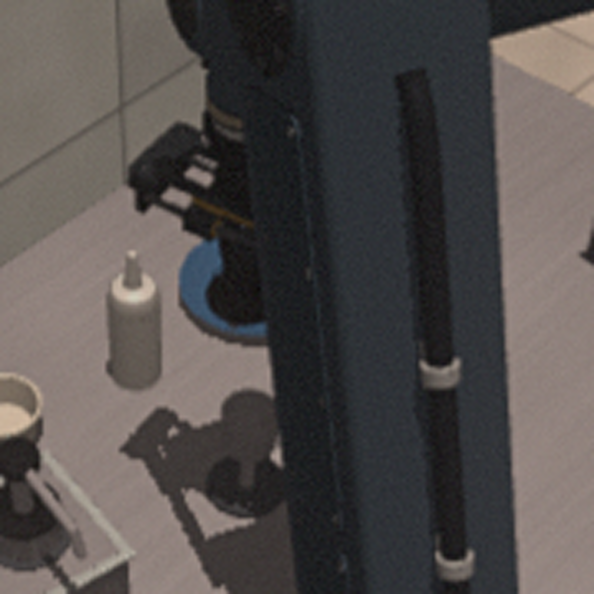

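carry_out(
  series=[
    [-5,-1,10,0,0,0,-1],
    [-9,-2,35,0,0,0,-1],
    [-9,-2,60,0,0,0,-1],
    [-9,-2,82,0,0,0,-1],
    [-9,-2,98,0,0,0,-1],
    [-9,-2,106,0,0,0,-1],
    [-9,-2,109,0,0,0,-1],
    [-9,-2,109,0,0,0,-1],
  ],
)

```text
time: 16.32
position: [0.5405, -0.1251, 0.1714]
tool_rot: [0.642, 0.767, 0.0, 0.002]
ft_force: [0.1, -0.8, -0.5]
grip_width: 0.0133
```

Run:
```python
from h import *
c=snap('scene','scene12');c2=snap('side','side12');c3=snap('wrist','wrist12');o=robot.get_obs();T=R.from_quat(o['tool_rot']).as_matrix(); print(o['time'],T[:,2],o['position'],o['ft_force'],o['grip_width'],abs(o['joint_velocities']).max())
x=c['pixels'][130:250,220:340]
cv2.imwrite('pics/z22.png',cv2.resize((np.sqrt(x/255.)*255).astype('uint8')[:,:,::-1],None,fx=5,fy=5,interpolation=cv2.INTER_CUBIC))
x=c3['pixels'][100:310,150:490]
cv2.imwrite('pics/z23.png',cv2.resize((np.sqrt(x/255.)*255).astype('uint8')[:,:,::-1],None,fx=2.2,fy=2.2,interpolation=cv2.INTER_CUBIC))
```

```text
16.475 [ 0.00383259 -0.0024621  -0.99998962] [ 0.54054911 -0.12518034  0.17171855] [-0.78286173  0.7463748  -0.52443653] 0.013381078864686114 0.002644673749387146
```

View pics/z22.png

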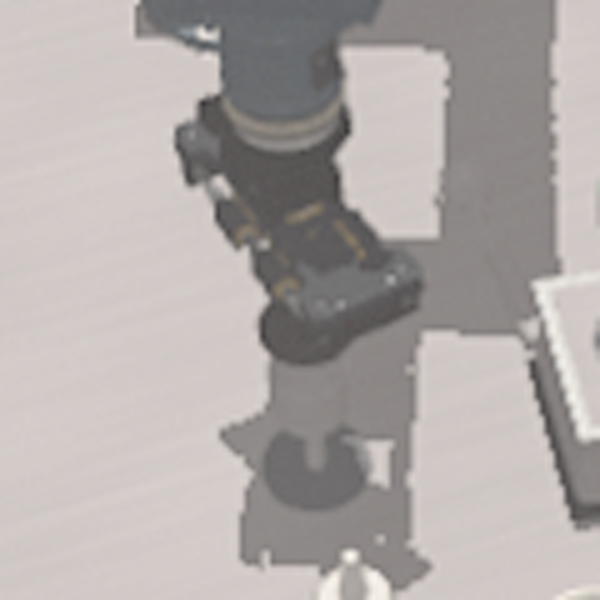

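View pics/z23.png

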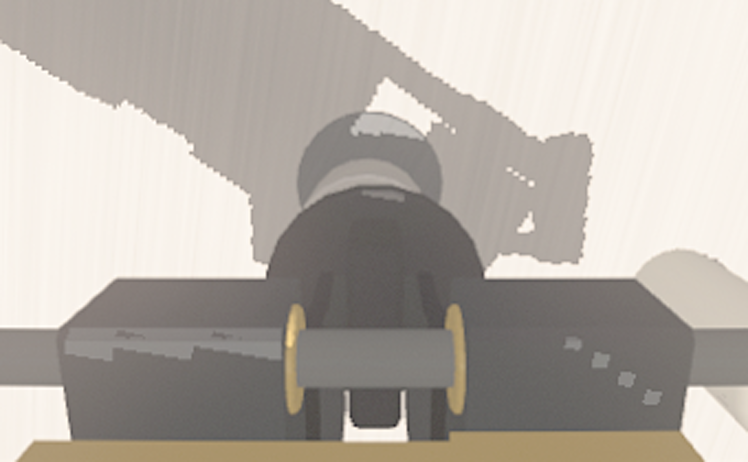

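View pics/scene12.png

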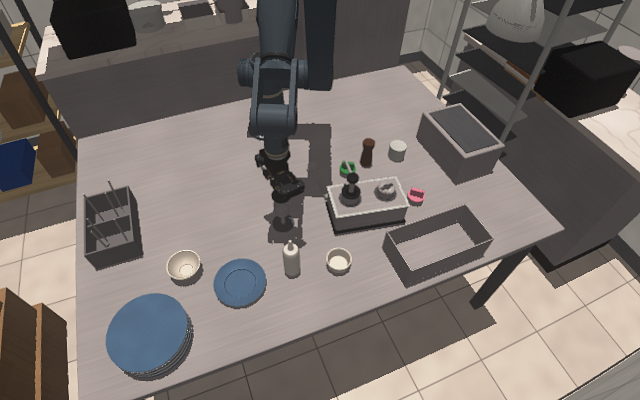

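```bash
python3 -c "
from rig import robot
print(robot.hand_in())"
```

```text
the job is handed in; nothing more can be done
None
```

I set the drip cup upright on the stand and let go of it, then took off the filler cap. I handed in at about 16.5 s with the cap held still over the cup.

- **Cup:** After release, the wrist view put the rim centre at about (0.541, -0.124). My estimates of the stand centre averaged about (0.540, -0.125). They disagreed with each other by 2–4 mm. Later pictures still showed the cup standing on the stand.
- **Cap:** The first way I tried, clockwise from above, was the loosening way. It went past 15° with no resisting moment, so I did not try the other way. I turned it to about 70° from the dispenser's x, and it lifted out freely.
- **Last checks:** The TCP was at (0.5405, -0.1252, 0.172), with the tool vertical to within 0.3°. The grip width was 13.4 mm, the measured forces were about 1 N or less, and the joints were essentially still. The gap below the stem is worked out from the grasp height, not seen directly: about 24 mm above the cup rim.
- **Other things on the counter:** By eye, they looked unmoved in the last scene picture; I did not measure them again.

No check failed, but in the last scene and wrist pictures the gripper and cap hid most of the cup.

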